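Fetch the ribbed plate and locate it against two dowels and the end stop

ROBOT

A 7-joint arm with a two-finger parallel gripper is mounted at the origin on the work surface. World frame = base frame: x ahead of the robot, y to its left, z up, the work surface at z = 0. Lengths are in m, angles in rad, forces in N, time in s.
With the tool pointing down it reaches from about 0.4 to 0.875 m from the base axis. Payload 4.4 kg.
Tool frame: the origin (TCP) lies at the very end of the fingers, on their centre line; the grasp point (between the pads) lies 19 mm behind it; z points along the fingers, x is the direction in which the jaws open and shut, and the axes are right-handed (so a half turn about z gives the same grasp; the last joint's range is limited). The gripper opens to 85 mm and grips with 20 to 120 N. Pads are 22 mm wide; open, the fingers measure 114 mm over their backs; the gripper's body (76 mm by 85 mm) begins 54 mm behind the grasp point. The pads swing forward as they close: fully open they stand 13 mm farther back than shut.
Start: joints at [1.059, 0.628, 0.038, 1.517, -0.027, 0.996, -0.02], TCP at [0.28, -0.586, 0.231] pointing down, gripper open.
Joint ranges: [-3.06, 3.06], [-0.37, 2.12], [-1.25, 1.32], [0.18, 2.47], [-1.1, 4.24], [0.23, 1.98], [-2.94, 2.94]. Speed limits (rad/s): [2.57, 2.57, 3.14, 3.14, 3.14, 3.14, 3.14].

INTERFACE

Orientations are given as a rotation vector (axis times angle).
In Python, from rig import env gives the robot as it stands.
- The arm moves only by the tool arm_command, never from a script. Its arguments are lists of equal length, an entry for each row: "dp": the shift along the tool's x, y, z scaled (see below), a list of three; "angular": the turn, a rotation vector about the tool's x, y, z scaled (see below), a list of three; "grip": the gripper command: -1 is shut, 1 is fully open, values between are in proportion. A call has 1 to 8 rows; each row is the pose to reach, as a shift and turn from the pose measured when the call began, along the tool's axes at that moment; what a row does not reach only later rows make up. The controller multiplies each number of a shift by 120 mm and each number of a turn by 120 degrees. A row lasts 1/8 s, in which the tool goes at most 62.5 mm and 10.7 degrees, less where a joint would pass 70% of its speed; a pose out of reach is approached as far as the arm can. A call with a number of a shift or a turn outside -1 to 1 is refused whole. A call with a gripper value outside its range is refused whole. The fingers move at their own pace and stop on an object; the grip force is fixed at half the most. Time passes only in rows, so rows that repeat a pose let the fingers close. It gives the time, the measured TCP pose, the force and the opening at its end, in the units of the state.
- env.state(): the state, without advancing time (a new reading comes with each control period).
- env.read_camera(name): name is "scene" or "top" or "wrist"; returns the picture (420x560x3 uint8, red, green, blue); there is no depth.
- env.get_calibration(name): a dict with "K" (3x3 intrinsics, pixels), "R" (3x3) and "t" (3): a world point X has camera coordinates R X + t; the wrist camera has in their place "tool_from_camera" (4x4, takes a point from camera to tool coordinates, whose origin is the TCP and whose axes are the tool frame's). Camera axes: x right, y down, z forward; pixel columns grow to the right and rows downward; lengths in m; the calibration is good to about 2 mm. A picture is of the moment at which its call begins: read the wrist's pose just before it. get_calibration takes no time and is no camera call.
- env.finish_job(): hands the job in, once; it reports no verdict.
Trained networks look in the newest picture that a camera, given by its name, has taken for a name from the list of things; names that differ only in an ending like _2 or _b are one class to them, and where a whole thing is asked for, a point or a joint stands for the part that bears it (a point fixed in the world has none). Each returns a list of dicts, best first, with "p" (0 to 1); they miss things now and then, are a little off and sometimes report something else, mostly with a low value. They report only what shows in the picture. A call takes as long as a camera call. They do not tell look-alikes from the thing itself.
- env.find_in(camera, target): "centre" ([row, column] in pixels, amid what is visible of it).
- env.place_of(camera, target): "centre" ([row, column] in pixels: a listed point, or the origin of a listed thing).
The state is a dict: "time": time; "qpos": joint angles; "joint_vel": joint speeds; "joint_torque": joint torques, N m; "tcp_pos": TCP position; "tool_rot": TCP orientation; "force": force on the tool from outside, world axes, zero at the start; "moment": the same for the moment, N m; "width": finger opening in m.
Only numpy, scipy, OpenCV 4.12 (cv2) and the standard library are available. Lean on these libraries where they do the work, as an engineer would, in place of code of your own. Each camera call takes 0.05 s, during which the arm holds its last target. There are 200 camera calls.

TASK

Lift the fixture plate with the upright rib out of the packed crate, leaving the flat blanks lying flat in the crate, and set it down gently on the bare top of the locating base, a finger's width clear of the dowels and the end stop, and let go. Then push it fully home: one long side against both dowels and one end against the end stop, lying flat on the base. Leave the other things on the bench where they are.

Things in the scene. Friction and masses are not known exactly. Their poses are not given: they have to be found in the camera images.
- plate: Ribbed fixture plate, bare aluminium: slab 46 (its x) x 64 (its y) x 16 mm thick, with one upright rib in the middle of its top, 12 mm thick (x), 34 mm long (y), 38 mm tall; overall height 54 mm. The same either way round. Origin: centre of its underside, z up. About 0.17 kg. Starts in any of the six places of the crate, its x and y along the crate's.
- base: Locating base: dark steel plate 150 (x) x 200 (y) x 12 mm, fixed to the bench, turned a little. Origin: centre of its underside. Near its +x edge stand two dowels, near its +y edge an end stop; the rest of its top is flat and bare (screws flush).
- dowel_a (a point): Foot, on the base's top, of one bright steel dowel, 10 mm diameter, 16 mm tall above the top. At x 55, y 20, z 12 mm of the base.
- dowel_b (a point): Foot of the other dowel, same size. At x 55, y 56, z 12 mm of the base.
- stop (a point): Foot of the end stop, in the middle of its working face, which looks along the base's -y. The stop is a steel block 44 (x) x 16 (y) x 16 mm tall. At x 25, y 70, z 12 mm of the base.
- home (a point): Point on the base's top where the plate's origin lies when it is home, one 64 mm side against both dowels and one 46 mm end against the stop. At x 27, y 38, z 12 mm of the base.
- crate: Shallow black tray fixed to the bench, 150 (x) x 140 (y) mm, walls 18 mm high, 5 mm thick, floor 5 mm thick. Holds six plates packed tight, three along x (46.6 mm apart), two along y (64.6 mm apart), within 1 mm of each other; their tops are 3 mm above its rim. Origin: centre of its underside. Crate and base change sides of the robot between starts.
- blank1: A flat aluminium blank packed in the crate, 46 (x) x 64 (y) x 16 mm, no rib, a dark round mark on its flat top. Origin: centre of its underside. 0.13 kg. It stays in the crate.
- blank2: A flat aluminium blank packed in the crate, 46 (x) x 64 (y) x 16 mm, no rib, a dark round mark on its flat top. Origin: centre of its underside. 0.13 kg. It stays in the crate.
- blank3: A flat aluminium blank packed in the crate, 46 (x) x 64 (y) x 16 mm, no rib, a dark round mark on its flat top. Origin: centre of its underside. 0.13 kg. It stays in the crate.
- blank4: A flat aluminium blank packed in the crate, 46 (x) x 64 (y) x 16 mm, no rib, a dark round mark on its flat top. Origin: centre of its underside. 0.13 kg. It stays in the crate.
- blank5: A flat aluminium blank packed in the crate, 46 (x) x 64 (y) x 16 mm, no rib, a dark round mark on its flat top. Origin: centre of its underside. 0.13 kg. It stays in the crate.
- screwdriver: Loose screwdriver, 150 mm long, lying between crate and base. A bystander: leave it alone.
- jar: Small white jar, 40 mm diameter, 50 mm tall. A bystander: leave it alone.
- wrench: Steel wrench, 160 mm long, lying off to the robot's right. A bystander: leave it alone.
- roller: Small stepped steel roller, 44 mm diameter at the foot, 30 mm tall. A bystander: leave it alone.
- cup: Small grey bowl, 64 mm across, 30 mm tall. A bystander: leave it alone.
- gauge: Steel gauge block 50 x 30 x 12 mm. A bystander: leave it alone.
Things that resemble listed ones, but are neither listed nor needed, are in the scene too. Leave any turquoise or yellow look-alike of the blank5 alone.

How it is judged:
On the way, in this order (a step that is already met when the one before it is completed fails the run):
1. the ribbed plate is lifted clear of the crate (its underside more than 35 mm above the bench) (height (world z) of plate above 0.035 m), for 0.05 s.
2. the ribbed plate lies flat and let go on the base's top, at least 5 mm short of the dowels and of the end stop (x of plate in the frame of base between -0.075 and 0.022 m and y of plate in the frame of base between -0.1 and 0.033 m and z of plate in the frame of base between 0.0105 and 0.0135 m and angle between plate's own z axis and vertical below 0.05 rad and contact force between the fingers and plate below 0.1 N and linear speed of plate below 0.02 m/s), for 0.2 s.
At the end, for the whole second after the job is handed in: The ribbed plate lies flat on the base, let go and at rest, one long side against both dowels and one end against the end stop: its origin within 1.5 mm of home in each of the base's x, y and z, square to the base within 0.04 rad. All five flat blanks lie flat on the crate's floor inside the crate (x of plate in the frame of base between 0.0255 and 0.0285 m and y of plate in the frame of base between 0.0365 and 0.0395 m and z of plate in the frame of base between 0.0105 and 0.0135 m and angle between each of plate, blank1, blank2, blank3, blank4, blank5's own z axis and vertical below 0.05 rad and angle between the x axis of plate and the x axis of base, either way round below 0.04 rad and contact force between the fingers and plate below 0.1 N and linear speed of plate below 0.01 m/s and z of blank1 in the frame of crate between 0.003 and 0.008 m and x of blank1 in the frame of crate between -0.07 and 0.07 m and y of blank1 in the frame of crate between -0.065 and 0.065 m and z of blank2 in the frame of crate between 0.003 and 0.008 m and x of blank2 in the frame of crate between -0.07 and 0.07 m and y of blank2 in the frame of crate between -0.065 and 0.065 m and z of blank3 in the frame of crate between 0.003 and 0.008 m and x of blank3 in the frame of crate between -0.07 and 0.07 m and y of blank3 in the frame of crate between -0.065 and 0.065 m and z of blank4 in the frame of crate between 0.003 and 0.008 m and x of blank4 in the frame of crate between -0.07 and 0.07 m and y of blank4 in the frame of crate between -0.065 and 0.065 m and z of blank5 in the frame of crate between 0.003 and 0.008 m and x of blank5 in the frame of crate between -0.07 and 0.07 m and y of blank5 in the frame of crate between -0.065 and 0.065 m); the robot touches nothing.
It fails at once if a bystander on the bench (screwdriver, jar, wrench, roller, cup or gauge block) is moved by more than 30 mm (distance of any of screwdriver, jar, wrench, roller, cup, gauge from where it was at the start of the episode above 0.03 m).
It fails at once if a flat blank is lifted out of the crate (underside more than 30 mm above the bench) (height (world z) of any of blank1, blank2, blank3, blank4, blank5 above 0.03 m).
It fails at once if the ribbed plate is dropped: falling free faster than 0.35 m/s while more than 20 mm above the base's top (contact force between the fingers and plate below 0.1 N and height (world z) of plate above 0.032 m and linear speed of plate above 0.35 m/s).
It also fails if it takes over 64 s, if anything falls off the work surface, if the arm or the gripper's body presses on something with over 40 N, if the wrist force passes 120 N, or if a joint passes its speed limit or range.

## Working session

There is one attempt and no reset: what is moved stays moved. The work goes in short steps, Python scripts to look and compute and a tool call to move; the robot and the scene stay as the last step left them, time stands still between calls to the robot, and variables do not carry over. Pictures are saved under pics/ and viewed, about 8 in all and at most 12, crops included, and the job is handed in when it is done.

Besides the shell and the picture viewer there is one more tool, called after "Request:" by a JSON object that holds its "method" and its "body". arm_command: Moves the arm, as the interface text tells. Shifts and turns lie within -1 to 1; 1 stands for 120 mm of shift or 120 degrees of turn. Its arguments: {"type":"object","properties":{"dp":{"type":"array","items":{"type":"array","items":{"type":"number","minimum":-1,"maximum":1}}},"angular":{"type":"array","items":{"type":"array","items":{"type":"number","minimum":-1,"maximum":1}}},"grip":{"type":"array","items":{"type":"number"}}},"required":["dp","angular","grip"]}

```bash
ls; mkdir -p pics
cat > h.py <<'E'
import numpy as np, cv2
from scipy.spatial.transform import Rotation as Rn
from rig import env
def cam(name):
    c=env.get_calibration(name); K=np.array(c["K"])
    if "R" in c: return K,np.array(c["R"]),np.array(c["t"])
    s=env.state(); T=np.eye(4); T[:3,:3]=Rn.from_rotvec(s["tool_rot"]).as_matrix(); T[:3,3]=s["tcp_pos"]
    M=np.linalg.inv(T@np.array(c["tool_from_camera"])); return K,M[:3,:3],M[:3,3]
def ray(name,rc,z,C=None):
    K,R,t=C or cam(name); d=R.T@np.linalg.inv(K)@[rc[1],rc[0],1]; o=-R.T@t
    return o+d*(z-o[2])/d[2]
def proj(name,X,C=None):
    K,R,t=C or cam(name); p=K@(R@np.array(X)+t); return p[[1,0]]/p[2]
def shot(name,fn,scale=1,crop=None):
    im=env.read_camera(name)
    if fn:
        o=im if crop is None else im[crop[0]:crop[1],crop[2]:crop[3]]
        cv2.imwrite("pics/"+fn,cv2.resize(o[:,:,::-1],None,fx=scale,fy=scale,interpolation=cv2.INTER_CUBIC))
    return im
E
cat > a.py <<'E'
from h import *
np.set_printoptions(precision=4,suppress=True)
shot("top","top1.png",1.4); shot("scene","scene1.png",1.4)
for c in ("top","scene"):
  for n,z in (("plate",.005),("base",0),("crate",0),("dowel_a",.012),("dowel_b",.012),("stop",.012),("home",.012),("blank1",.005),("screwdriver",0)):
    for r in env.place_of(c,n)[:6]: print(c,n,round(r["p"],2),np.round(r["centre"],1),ray(c,r["centre"],z))
s=env.state(); print(s["time"],s["tcp_pos"],s["tool_rot"],s["width"])
E
python3 a.py
```

```text
pics
top plate 0.79 [233.1 373.4] [ 0.5171 -0.2641  0.005 ]
top plate 0.15 [259.7 422.1] [ 0.4522 -0.3899  0.005 ]
top base 0.58 [206.2 198.7] [0.5749 0.1875 0.    ]
top base 0.35 [235.5 270.3] [0.5041 0.0007 0.    ]
top dowel_a 0.94 [189.5 182.5] [0.6159 0.2284 0.012 ]
top dowel_a 0.57 [189.  170.4] [0.6164 0.2594 0.012 ]
top dowel_a 0.4 [219.2 342.4] [ 0.5505 -0.1826  0.012 ]
top dowel_b 0.94 [189.5 182.5] [0.6159 0.2284 0.012 ]
top dowel_b 0.57 [189.  170.4] [0.6164 0.2594 0.012 ]
top dowel_b 0.4 [219.2 342.4] [ 0.5505 -0.1826  0.012 ]
top stop 0.87 [203.2 168.2] [0.5799 0.2636 0.012 ]
top stop 0.25 [205.3 342.5] [ 0.5861 -0.1822  0.012 ]
top home 0.77 [198.7 179. ] [0.5921 0.2365 0.012 ]
top home 0.71 [201.9 168.3] [0.5832 0.2634 0.012 ]
top blank1 0.97 [212.6 372. ] [ 0.5697 -0.2598  0.005 ]
top blank1 0.95 [149.3 386.6] [ 0.7354 -0.2956  0.005 ]
top blank1 0.89 [237.6 350.8] [ 0.5041 -0.2061  0.005 ]
top blank1 0.89 [287.4 349.2] [ 0.3772 -0.204   0.005 ]
top blank1 0.86 [198.6 367.7] [ 0.6056 -0.2482  0.005 ]
top blank1 0.73 [151.1 344.9] [ 0.7277 -0.1872  0.005 ]
top screwdri
[... 562 characters left out ...]
 [271.2 388.8] [0.5796 0.2709 0.012 ]
scene home 0.63 [266.9 374.3] [0.5872 0.2414 0.012 ]
scene blank1 0.95 [206.1 148.9] [ 0.7371 -0.2907  0.005 ]
scene blank1 0.89 [191.9 226.2] [ 0.5869 -0.1731  0.005 ]
scene blank1 0.78 [177.1 232.8] [ 0.5322 -0.1984  0.005 ]
scene blank1 0.73 [223.2 181.8] [ 0.7307 -0.1835  0.005 ]
scene blank1 0.65 [149.9 265.9] [ 0.3828 -0.2023  0.005 ]
scene blank1 0.61 [184.6 195.9] [ 0.6118 -0.2556  0.005 ]
scene screwdriver 0.76 [203.9 300.6] [0.5077 0.0023 0.    ]
scene screwdriver 0.66 [168.2 231.5] [ 0.501  -0.2308  0.    ]
scene screwdriver 0.22 [157.2 163.8] [ 0.576  -0.4183  0.    ]
1.0 [ 0.2803 -0.5865  0.2313] [-2.6575  1.6755 -0.0001] 0.08573518437853586
```

View pics/top1.png

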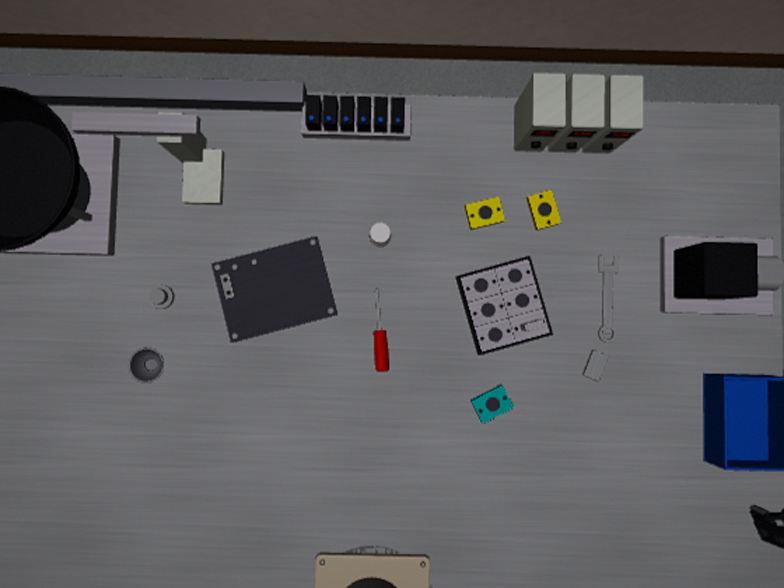

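View pics/scene1.png

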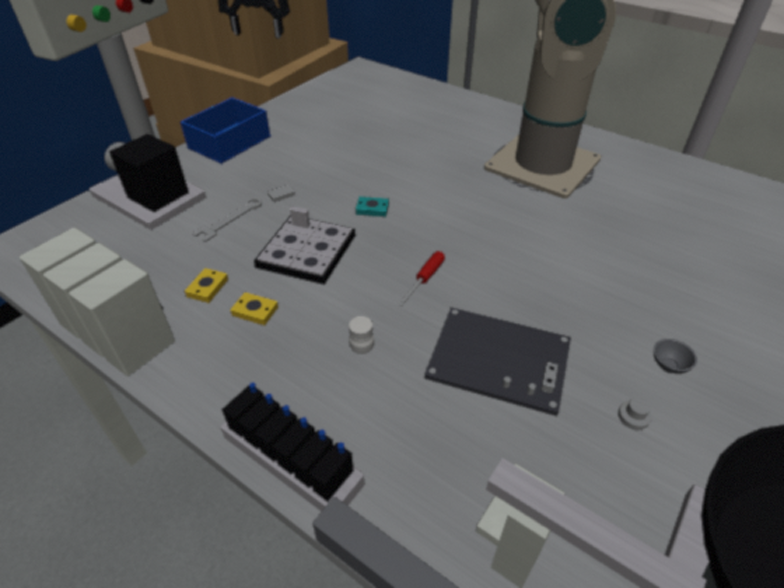

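The plate with the rib is the near-right place of the crate, at top image row 233, col 373 (viewed picture 525,325). Possible confusions:
- the five flat blanks in the crate
- the teal look-alike (287,349) and the yellow ones (149,386) and (151,345)
- the gauge block (about 260,425), which the network also reported at 0.15

I choose the one with the rib and will check it with the wrist camera above the crate.

```bash
cat >> h.py <<'E'
def plan(p,yaw):
    "yaw = world direction of tool x, tool z straight down (mod 180)"
    s=env.state(); R0=Rn.from_rotvec(s["tool_rot"]); best=None
    for k in (0,np.pi):
        a=yaw+k; x=np.array([np.cos(a),np.sin(a),0]); z=np.array([0,0,-1.])
        Rt=Rn.from_matrix(np.c_[x,np.cross(z,x),z]); w=(R0.inv()*Rt).as_rotvec()
        if best is None or np.linalg.norm(w)<np.linalg.norm(best): best=w
    d=R0.inv().apply(np.array(p)-s["tcp_pos"])
    print("t",round(s["time"],2),"tcp",np.round(s["tcp_pos"],4),"toolx",np.round(R0.as_matrix()[:,0],3),"q7",round(s["qpos"][6],2))
    print("mm",np.round(d*1e3,1),"dp",np.round(d/.12,3),"deg",np.round(np.degrees(best),2),"ang",np.round(np.degrees(best)/120,4))
E
python3 -c "
from h import *
plan([.52,-.23,.25],np.radians(15))
print(env.get_calibration('wrist'))"
```

```text
t 1.0 tcp [ 0.2803 -0.5865  0.2313] toolx [ 0.431 -0.902  0.   ] q7 -0.02
mm [-218.3 -370.   -18.7] dp [-1.819 -3.083 -0.156] deg [ -0.    -0.   -79.46] ang [-0.     -0.     -0.6622]
{'K': array([[354.68683662,   0.        , 279.41527279],
       [  0.        , 354.68683662, 210.45328862],
       [  0.        ,   0.        ,   1.        ]]), 'tool_from_camera': array([[ 9.99999642e-01,  9.28019931e-05,  8.41460150e-04,
        -8.76796679e-05],
       [-3.19265376e-04,  9.61919979e-01,  2.73331031e-01,
        -6.95344466e-02],
       [-7.84051665e-04, -2.73331202e-01,  9.61919664e-01,
        -1.42025074e-01],
       [ 0.00000000e+00,  0.00000000e+00,  0.00000000e+00,
         1.00000000e+00]])}
```

Request:
{"method": "arm_command", "body": {"dp": [[-0.3,-0.5,-0.1],[-0.6,-1,-0.15],[-0.6,-1,-0.15],[-0.6,-1,-0.15],[-0.6,-1,-0.15],[-0.6,-1,-0.15],[-0.6,-1,-0.15],[-0.6,-1,-0.15]], "angular": [[0,0,-0.09],[0,0,-0.18],[0,0,-0.26],[0,0,-0.35],[0,0,-0.44],[0,0,-0.53],[0,0,-0.62],[0,0,-0.662]], "grip": [1,1,1,1,1,1,1,1]}}

```text
time: 2.0
tcp_pos: [0.3574, -0.4699, 0.2494]
tool_rot: [3.114, 0.415, 0.0]
force: [0.4, 0.1, -0.4]
width: 0.0854
```

```bash
python3 -c "
from h import *
plan([.50,-.22,.25],np.radians(15))"
```

```text
t 2.0 tcp [ 0.3574 -0.4699  0.2494] toolx [0.965 0.262 0.   ] q7 0.94
mm [ 203.1 -203.8   -0.6] dp [ 1.692 -1.699 -0.005] deg [ 0.   -0.01  0.18] ang [ 0.     -0.      0.0015]
```

Request:
{"method": "arm_command", "body": {"dp": [[0.4,-0.4,0],[0.8,-0.8,0],[1,-1,0],[1,-1,0],[1,-1,0]], "angular": [[0,0,0],[0,0,0],[0,0,0],[0,0,0],[0,0,0]], "grip": [1,1,1,1,1]}}

```text
time: 2.62
tcp_pos: [0.4414, -0.3235, 0.2495]
tool_rot: [3.113, 0.414, -0.001]
force: [-0.1, -1.1, -0.3]
width: 0.0856
```

Request:
{"method": "arm_command", "body": {"dp": [[0.4,-0.4,0],[0.8,-0.8,0.2],[0.8,-0.8,0.3],[0.8,-0.8,0.3]], "angular": [[0,0,0],[0,0,0],[0,0,0],[0,0,0]], "grip": [1,1,1,1]}}

```text
time: 3.12
tcp_pos: [0.5078, -0.2065, 0.212]
tool_rot: [3.114, 0.414, -0.006]
force: [-0.4, -0.8, 0.2]
width: 0.0851
```

Run:
```python
from h import *
shot("wrist","w1.png",1.4)
for n,z in (("plate",.005),("blank1",.005),("crate",0)):
    for r in env.place_of("wrist",n)[:7]: print(n,round(r["p"],2),np.round(r["centre"],1),np.round(ray("wrist",r["centre"],z),4))
s=env.state(); print(s["time"],s["tcp_pos"],s["qpos"])
```

```text
plate 0.62 [247.4 275.5] [ 0.5223 -0.2788  0.005 ]
blank1 0.97 [184.4 320.7] [ 0.5493 -0.2015  0.005 ]
blank1 0.94 [243.7 365.9] [ 0.6139 -0.2503  0.005 ]
blank1 0.86 [311.7 453. ] [ 0.7345 -0.3024  0.005 ]
blank1 0.74 [219.6 487. ] [ 0.7264 -0.1926  0.005 ]
blank1 0.73 [244.9 319.8] [ 0.5672 -0.2642  0.005 ]
blank1 0.71 [181.3 366.2] [ 0.5925 -0.1867  0.005 ]
blank1 0.69 [184.9 272.2] [ 0.5022 -0.2146  0.005 ]
crate 0.29 [181.8 368.1] [ 0.5964 -0.1871  0.    ]
3.325 [ 0.5082876  -0.20840289  0.21379932] [ 0.57345839  0.52349789 -0.35373802  1.81505684  0.23718054  0.84372868
  0.36534321]
```

View pics/w1.png

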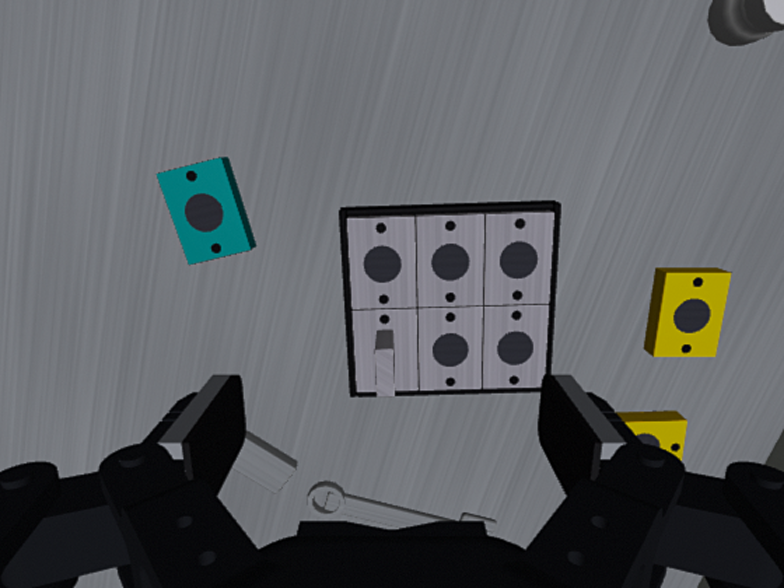

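The picture confirms the upright rib in the lower-left place of the crate. Its top is near viewed (384,340). The flat blanks have round marks, and the teal and yellow look-alikes lie outside the crate. Next I fit the crate grid.

```bash
cat > fit.py <<'E'
from h import *
def fit(W,M):
    W=np.array(W)[:,:2];M=np.array(M,float); wc=W.mean(0);mc=M.mean(0)
    a,b=W-wc,M-mc
    yaw=np.arctan2((b[:,0]*a[:,1]-b[:,1]*a[:,0]).sum(),(b*a).sum())
    R=np.array([[np.cos(yaw),-np.sin(yaw)],[np.sin(yaw),np.cos(yaw)]])
    return yaw,wc-R@mc,R,np.round((a-b@R.T)*1e3,1)
E
python3 - <<'E'
from fit import *
px=[(416,215),(484,213),(351,310),(417,308),(484,306),(552,304),(418,391),(482,389)]
m=[(-23.3,64.6),(23.3,64.6),(-69.9,0),(-23.3,0),(23.3,0),(69.9,0),(-23.3,-64.6),(23.3,-64.6)]
W=[ray("wrist",(y/1.4,x/1.4),.021) for x,y in px]
yaw,c,R,res=fit(W,np.array(m)/1e3); print(np.degrees(yaw),c,res.tolist())
p=c+R@[-.0466,-.0323]; print("plate",p)
for z in (.021,.059): print(z,np.round(proj("wrist",[*p,z])[::-1]*1.4))
print("rib seen",ray("wrist",(331/1.4,385/1.4),.059),ray("wrist",(348/1.4,385/1.4),.059))
plan([*p,.16],yaw)
E
```

```text
16.79368166636386 [ 0.55804808 -0.2317742 ] [[-0.0, 0.7], [-1.0, 0.2], [-0.4, -0.3], [-0.3, -0.2], [0.4, -0.1], [1.7, 0.2], [-0.6, -0.4], [0.2, -0.1]]
plate [ 0.52276783 -0.27616061]
0.021 [386. 351.]
0.059 [386. 374.]
rib seen [ 0.51489492 -0.24762304  0.059     ] [ 0.51784759 -0.2588355   0.059     ]
t 3.33 tcp [ 0.5083 -0.2084  0.2138] toolx [ 0.966  0.258 -0.001] q7 0.37
mm [-3.4 69.1 54. ] dp [-0.029  0.576  0.45 ] deg [ 0.14  0.04 -1.86] ang [ 0.0011  0.0003 -0.0155]
```

Request:
{"method": "arm_command", "body": {"dp": [[-0.03,0.3,0.3],[-0.03,0.57,0.6],[-0.03,0.57,0.75],[-0.03,0.57,0.75],[-0.03,0.57,0.75]], "angular": [[0,0,-0.015],[0,0,-0.015],[0,0,-0.015],[0,0,-0.015],[0,0,-0.015]], "grip": [1,1,1,1,1]}}

```text
time: 3.95
tcp_pos: [0.5231, -0.275, 0.1252]
tool_rot: [3.105, 0.458, 0.002]
force: [0.1, -0.3, -0.3]
width: 0.0858
```

Run:
```python
from h import *
plan([.52277,-.27616,.16],np.radians(16.8))
shot("wrist","w2.png",1.4)
for z in (.021,.059): print(z,np.round(proj("wrist",[.52277,-.27616,z])[::-1]*1.4))
```

```text
t 3.95 tcp [ 0.5231 -0.275   0.1252] toolx [0.957 0.289 0.001] q7 0.44
mm [ -0.6   1.1 -34.7] dp [-0.005  0.009 -0.29 ] deg [ 0.18 -0.05 -0.02] ang [ 0.0015 -0.0004 -0.0001]
0.021 [389. 294.]
0.059 [388. 318.]
```

View pics/w2.png

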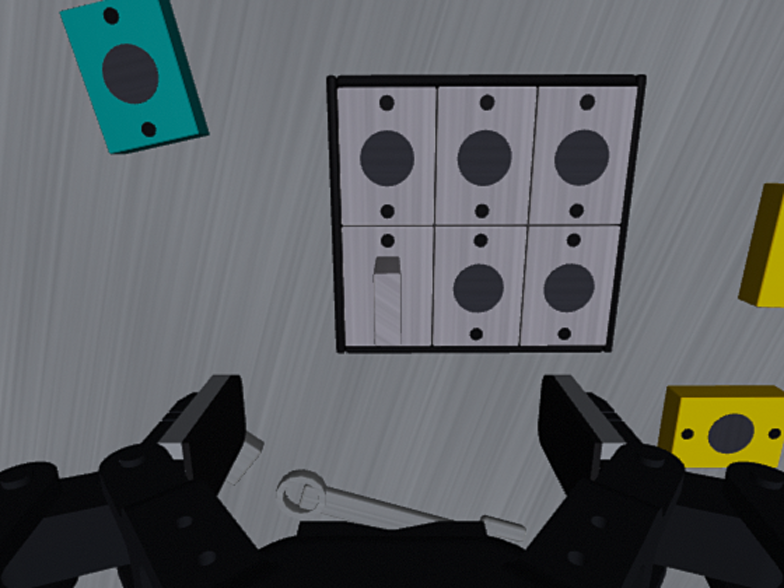

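Run:
```python
from fit import *
px=[(437,87),(537,86),(342,226),(435,226),(529,225),(622,224),(432,347),(520,346)]
m=[(-23.3,64.6),(23.3,64.6),(-69.9,0),(-23.3,0),(23.3,0),(69.9,0),(-23.3,-64.6),(23.3,-64.6)]
W=[ray("wrist",(y/1.4,x/1.4),.021) for x,y in px]
yaw,c,R,res=fit(W,np.array(m)/1e3); print(np.degrees(yaw),c,res.tolist())
p=c+R@[-.0466,-.0323]; print("plate",p)
print("rib seen",ray("wrist",(273/1.4,387.5/1.4),.059)/2+ray("wrist",(345/1.4,387.5/1.4),.059)/2)
plan([*p,.027],yaw)
```

```text
17.26638715943168 [ 0.55670349 -0.22898877] [[0.2, -0.5], [-0.3, -0.6], [0.5, 0.5], [0.2, 0.0], [0.2, 0.2], [-0.3, 0.1], [-0.3, -0.0], [-0.1, 0.2]]
plate [ 0.52179063 -0.27366474]
rib seen [ 0.52127878 -0.27270574  0.059     ]
t 4.0 tcp [ 0.5234 -0.2751  0.1255] toolx [0.957 0.289 0.001] q7 0.44
mm [-1.2 -2.1 98.5] dp [-0.01  -0.018  0.821] deg [ 0.21 -0.07 -0.47] ang [ 0.0017 -0.0006 -0.0039]
```

Request:
{"method": "arm_command", "body": {"dp": [[-0.01,-0.02,0.3],[-0.01,-0.02,0.55],[-0.01,-0.02,0.7],[-0.01,-0.02,0.8],[-0.01,-0.02,0.81],[-0.01,-0.02,0.81]], "angular": [[0,0,-0.004],[0,0,-0.004],[0,0,-0.004],[0,0,-0.004],[0,0,-0.004],[0,0,-0.004]], "grip": [1,1,1,1,1,1]}}

```text
time: 4.75
tcp_pos: [0.5224, -0.2736, 0.029]
tool_rot: [3.102, 0.471, 0.005]
force: [-0.5, 0.3, -0.4]
width: 0.0856
```

Request:
{"method": "arm_command", "body": {"dp": [[0,0,0],[0,0,0],[0,0,0],[0,0,0],[0,0,0],[0,0,0],[0,0,0],[0,0,0]], "angular": [[0,0,0],[0,0,0],[0,0,0],[0,0,0],[0,0,0],[0,0,0],[0,0,0],[0,0,0]], "grip": [-0.3,-0.4,-0.5,-1,-1,-1,-1,-1]}}

```text
time: 5.75
tcp_pos: [0.5222, -0.2737, 0.0291]
tool_rot: [3.102, 0.471, 0.004]
force: [-0.2, 0.5, 3.7]
width: 0.0112
```

Request:
{"method": "arm_command", "body": {"dp": [[0,0,-0.03],[0,0,-0.06],[0,0,-0.1],[0,0,-0.14],[0,0,-0.2],[0,0,-0.3],[0,0,-0.4],[0,0,-0.5]], "angular": [[0,0,0],[0,0,0],[0,0,0],[0,0,0],[0,0,0],[0,0,0],[0,0,0],[0,0,0]], "grip": [-1,-1,-1,-1,-1,-1,-1,-1]}}

```text
time: 6.75
tcp_pos: [0.5222, -0.2736, 0.0902]
tool_rot: [3.101, 0.471, 0.005]
force: [0.0, -0.7, -1.9]
width: 0.011
```

Run:
```python
from h import *
s=env.state(); print(s["tcp_pos"],s["width"],s["force"])
shot("wrist","w3.png",1.0); shot("top",None)
for n,z in (("plate",.06),("blank1",.005)):
    for r in env.place_of("top",n)[:7]: print(n,round(r["p"],2),np.round(r["centre"],1),np.round(ray("top",r["centre"],z),4))
plan([.55,-.0,.15],np.radians(16))
```

```text
[ 0.52224449 -0.27359802  0.09024763] 0.011000780807607899 [ 0.00267258 -0.67585601 -1.90262374]
plate 0.52 [230.8 379.7] [ 0.5229 -0.2668  0.06  ]
blank1 0.94 [213.7 369.5] [ 0.5667 -0.2533  0.005 ]
blank1 0.82 [146.6 384.8] [ 0.7423 -0.2908  0.005 ]
blank1 0.79 [220.  347.2] [ 0.549  -0.1961  0.005 ]
blank1 0.65 [289.3 348.9] [ 0.3724 -0.2033  0.005 ]
blank1 0.64 [148.5 345. ] [ 0.7345 -0.1873  0.005 ]
blank1 0.56 [206.1 343.1] [ 0.5846 -0.1849  0.005 ]
blank1 0.56 [196.3 365.6] [ 0.6114 -0.2427  0.005 ]
t 6.95 tcp [ 0.5221 -0.2737  0.0895] toolx [0.955 0.297 0.002] q7 0.42
mm [ 108.  -252.8  -61.5] dp [ 0.9   -2.107 -0.513] deg [ 0.29 -0.14  1.26] ang [ 0.0024 -0.0012  0.0105]
```

View pics/w3.png

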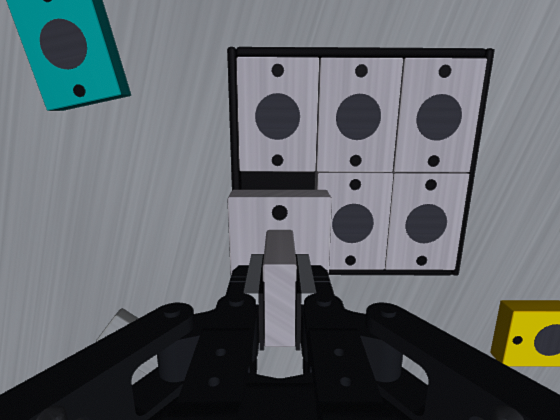

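Lifted clear; the five blanks stay flat and the plate is held level. Now over to the base.

Request:
{"method": "arm_command", "body": {"dp": [[0,0,-0.2],[0.1,-0.2,-0.5],[0.2,-0.45,-0.7],[0.3,-0.7,-0.8],[0.35,-0.9,-0.8],[0.4,-1,-0.8]], "angular": [[0,0,0],[0,0,0],[0,0,0],[0,0,0],[0,0,0],[0,0,0]], "grip": [-1,-1,-1,-1,-1,-1]}}

```text
time: 7.7
tcp_pos: [0.5315, -0.1429, 0.1847]
tool_rot: [3.102, 0.474, 0.003]
force: [-0.0, -0.8, -1.8]
width: 0.0111
```

Request:
{"method": "arm_command", "body": {"dp": [[0.1,-0.3,0],[0.25,-0.6,0],[0.35,-0.85,0],[0.4,-1,0],[0.4,-1,0]], "angular": [[0,0,0],[0,0,0],[0,0,0],[0,0,0],[0,0,0]], "grip": [-1,-1,-1,-1,-1]}}

```text
time: 8.32
tcp_pos: [0.5415, -0.0133, 0.184]
tool_rot: [3.101, 0.477, 0.003]
force: [-0.3, -0.3, -2.1]
width: 0.011
```

Request:
{"method": "arm_command", "body": {"dp": [[0.1,-0.3,0],[0.25,-0.6,0],[0.35,-0.85,0],[0.4,-1,0],[0.4,-1,0]], "angular": [[0,0,0],[0,0,0],[0,0,0],[0,0,0],[0,0,0]], "grip": [-1,-1,-1,-1,-1]}}

```text
time: 8.95
tcp_pos: [0.5512, 0.1154, 0.1834]
tool_rot: [3.101, 0.478, 0.002]
force: [-0.2, -1.5, -1.2]
width: 0.011
```

Run:
```python
from h import *
plan([.56,.19,.20],np.radians(16))
```

```text
t 8.95 tcp [0.5512 0.1154 0.1834] toolx [0.954 0.301 0.001] q7 -0.2
mm [ 30.8 -68.4 -16.9] dp [ 0.257 -0.57  -0.141] deg [ 0.25 -0.04  1.52] ang [ 0.0021 -0.0003  0.0127]
```

Request:
{"method": "arm_command", "body": {"dp": [[0.12,-0.3,-0.05],[0.26,-0.57,-0.14],[0.26,-0.57,-0.14],[0.26,-0.57,-0.14]], "angular": [[0,0,0],[0,0,0.01],[0,0,0.01],[0,0,0.01]], "grip": [-1,-1,-1,-1]}}

```text
time: 9.45
tcp_pos: [0.5604, 0.1871, 0.1994]
tool_rot: [3.104, 0.441, 0.0]
force: [-0.9, -0.6, -1.6]
width: 0.0109
```

Run:
```python
from h import *
plan([.56,.19,.20],np.radians(16)); C=cam("wrist")
shot("wrist","w4.png",1.4)
for n,z in (("dowel_a",.012),("stop",.012),("home",.012),("base",0)):
    for r in env.place_of("wrist",n)[:3]: print(n,round(r["p"],2),np.round(r["centre"],1),np.round(ray("wrist",r["centre"],z,C),4))
np.save("C4.npy",np.array([*C[0].ravel(),*C[1].ravel(),*C[2]]))
```

```text
t 9.45 tcp [0.5604 0.1871 0.1994] toolx [ 0.96   0.279 -0.001] q7 -0.31
mm [ 0.4 -2.9 -0.6] dp [ 0.003 -0.024 -0.005] deg [0.39 0.05 0.18] ang [0.0032 0.0004 0.0015]
dowel_a 0.91 [162.8 354.9] [0.6223 0.2263 0.012 ]
dowel_a 0.71 [123.1 356.3] [0.6114 0.2605 0.012 ]
stop 0.86 [104.3 323.9] [0.5783 0.2678 0.012 ]
home 0.69 [142.6 324.9] [0.5897 0.2361 0.012 ]
base 0.59 [179.4 296.1] [0.5756 0.1939 0.    ]
```

View pics/w4.png

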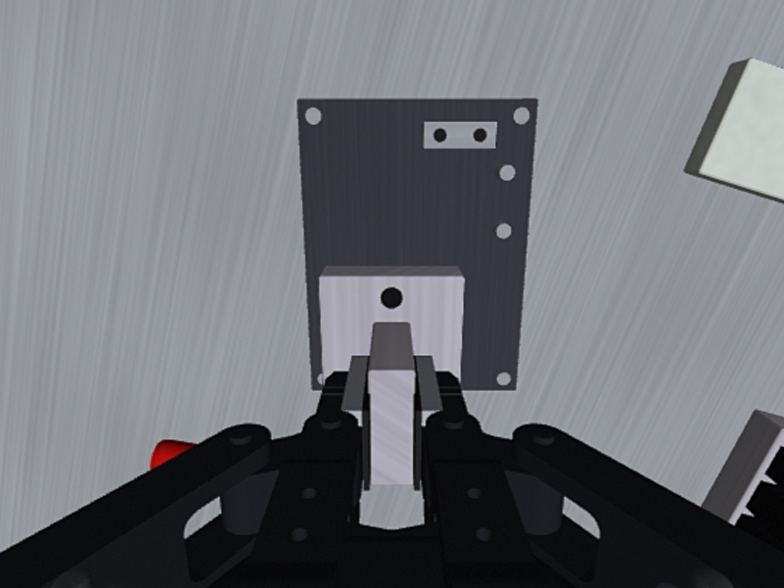

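Run:
```python
from fit import *
v=np.load("C4.npy"); C=(v[:9].reshape(3,3),v[9:18].reshape(3,3),v[18:])
P=[(298,99,.012,-75,100),(538,99,.012,75,100),(312,389,.012,-75,-100),(516,390,.012,75,-100),
 (507.5,172.5,.028,55,56),(504,230.5,.028,55,20),(424,148.5,.028,3,70),(497,149,.028,47,70)]
W=[ray("wrist",(p[1]/1.4,p[0]/1.4),p[2],C) for p in P]
yaw,c,R,res=fit(W,np.array([p[3:] for p in P])/1e3)
print(np.degrees(yaw),c,res.tolist())
np.save("base.npy",[*c,yaw])
print("home",c+R@[.027,.038]); q=c+R@[.010,.023]; print("preset",q)
plan([*q,.06],yaw)
```

```text
16.146122968766992 [0.5762485  0.19275643] [[0.8, -0.5], [-0.6, -0.8], [0.2, 1.3], [-0.4, 0.5], [-0.3, -0.3], [-0.3, 0.1], [0.2, -0.0], [0.4, -0.2]]
home [0.59161616 0.23676591]
preset [0.57945803 0.21763008]
t 9.7 tcp [0.5604 0.1886 0.1996] toolx [ 0.96   0.279 -0.   ] q7 -0.32
mm [ 26.5 -23.3 139.5] dp [ 0.22  -0.194  1.162] deg [0.29 0.01 0.07] ang [0.0024 0.     0.0006]
```

Request:
{"method": "arm_command", "body": {"dp": [[0.1,-0.1,0.3],[0.22,-0.19,0.6],[0.22,-0.19,0.85],[0.22,-0.19,1],[0.22,-0.19,1],[0.22,-0.19,1]], "angular": [[0.002,0,0],[0.002,0,0],[0.002,0,0],[0.002,0,0],[0.002,0,0],[0.002,0,0]], "grip": [-1,-1,-1,-1,-1,-1]}}

```text
time: 10.45
tcp_pos: [0.5804, 0.2174, 0.0807]
tool_rot: [3.11, 0.442, 0.003]
force: [-0.3, 0.5, -1.9]
width: 0.0108
```

Run:
```python
from h import *
x,y,w=np.load("base.npy"); plan([.57946,.21763,.037],w)
```

```text
t 10.45 tcp [0.5804 0.2174 0.0807] toolx [0.96  0.279 0.002] q7 -0.39
mm [-0.9 -0.5 43.7] dp [-0.007 -0.004  0.364] deg [ 0.04 -0.11  0.05] ang [ 0.0003 -0.0009  0.0004]
```

Request:
{"method": "arm_command", "body": {"dp": [[0,0,0.15],[0,0,0.27],[0,0,0.33],[0,0,0.355],[0,0,0.36],[0,0,0.365],[0,0,0.37],[0,0,0.37]], "angular": [[0,0,0],[0,0,0],[0,0,0],[0,0,0],[0,0,0],[0,0,0],[0,0,0],[0,0,0]], "grip": [-1,-1,-1,-1,-1,-1,-1,-1]}}

```text
time: 11.45
tcp_pos: [0.5806, 0.2173, 0.0365]
tool_rot: [3.11, 0.442, 0.004]
force: [0.2, 0.6, -0.9]
width: 0.011
```

Request:
{"method": "arm_command", "body": {"dp": [[0,0,0.004],[0,0,0.008],[0,0,0.008]], "angular": [[0,0,0],[0,0,0],[0,0,0]], "grip": [-1,-1,-1]}}

```text
time: 11.82
tcp_pos: [0.5806, 0.2175, 0.0361]
tool_rot: [3.11, 0.442, 0.004]
force: [-1.1, -0.4, 6.2]
width: 0.0107
```

Request:
{"method": "arm_command", "body": {"dp": [[0,0,-0.004],[0,0,-0.004],[0,0,-0.004],[0,0,-0.004],[0,0,-0.004],[0,0,-0.004]], "angular": [[0,0,0],[0,0,0],[0,0,0],[0,0,0],[0,0,0],[0,0,0]], "grip": [-0.6,-0.4,-0.2,0,0,0]}}

```text
time: 12.58
tcp_pos: [0.5807, 0.2175, 0.0366]
tool_rot: [3.11, 0.442, 0.004]
force: [0.9, 0.1, -1.2]
width: 0.0425
```

Request:
{"method": "arm_command", "body": {"dp": [[0,0,-0.1],[0,0,-0.4],[0,0,-0.8],[0,0,-1],[0,0,-1]], "angular": [[0,0,0],[0,0,0],[0,0,0],[0,0,0],[0,0,0]], "grip": [0,0,0,0,0]}}

```text
time: 13.2
tcp_pos: [0.5819, 0.2182, 0.1596]
tool_rot: [-3.109, -0.442, -0.013]
force: [0.1, -0.3, -0.3]
width: 0.0427
```

Run:
```python
from h import *
C=cam("wrist")
shot("wrist","w5.png",1.4)
x,y,w=np.load("base.npy"); R=np.array([[np.cos(w),-np.sin(w)],[np.sin(w),np.cos(w)]])
for r in env.place_of("wrist","plate")[:2]: print(r["p"],R.T@(ray("wrist",r["centre"],.012,C)[:2]-[x,y]))
s=env.state(); print(s["time"],s["width"],"tcp in base",R.T@(s["tcp_pos"][:2]-[x,y]))
pre=np.array([x,y])+R@[.010,-.055]; plan([*pre,.06],w)
np.save("C5.npy",np.array([*C[0].ravel(),*C[1].ravel(),*C[2]]))
```

```text
0.96 [0.01336305 0.0224423 ]
13.3 0.04267024174179111 tcp in base [0.01046441 0.02240903]
t 13.3 tcp [0.5801 0.2172 0.1566] toolx [0.96  0.279 0.002] q7 -0.36
mm [-0.7 77.3 96.7] dp [-0.006  0.644  0.805] deg [ 0.06 -0.14  0.04] ang [ 0.0005 -0.0011  0.0003]
```

View pics/w5.png

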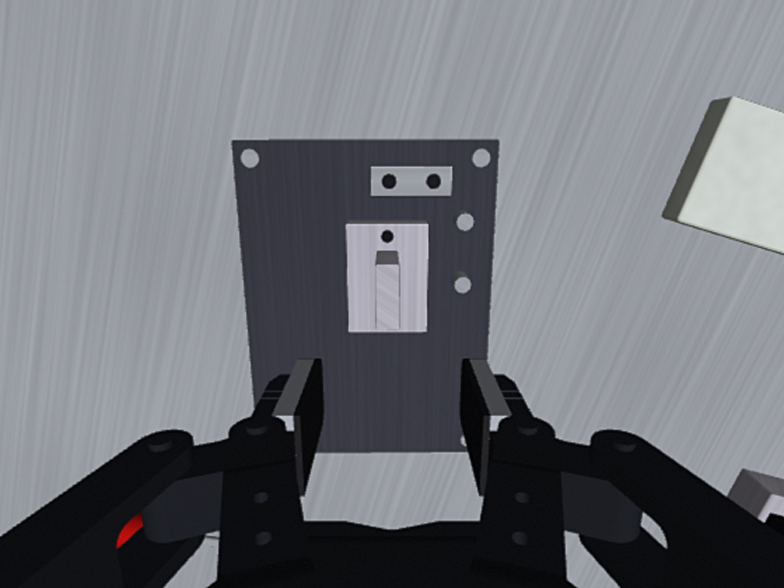

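The plate lies flat and released on the base: slab at viewed 346–428 × 223–332, with clear gaps to the stop (row 196) and dowels (col 455). Next I shut the fingers and push along +y with their narrow side.

Request:
{"method": "arm_command", "body": {"dp": [[0,0.2,0],[0,0.4,0.1],[0,0.55,0.3],[0,0.6,0.5],[0,0.6,0.7],[0,0.6,0.7],[0,0.6,0.7]], "angular": [[0,0,0],[0,0,0],[0,0,0],[0,0,0],[0,0,0],[0,0,0],[0,0,0]], "grip": [-1,-1,-1,-1,-1,-1,-1]}}

```text
time: 14.18
tcp_pos: [0.6004, 0.1478, 0.0725]
tool_rot: [3.11, 0.442, 0.003]
force: [-0.5, -0.4, 0.1]
width: -0.0001
```

```bash
cat >> h.py <<'E'
def bplan(bx,by,z,turn=0):
    x,y,w=np.load("base.npy"); R=np.array([[np.cos(w),-np.sin(w)],[np.sin(w),np.cos(w)]])
    s=env.state(); print("tcp in base",R.T@(s["tcp_pos"][:2]-[x,y])*1e3,"f base",R.T@s["force"][:2],"w",s["width"])
    plan([*(np.array([x,y])+R@[bx,by]),z],w+turn)
E
python3 -c "
from h import *
bplan(.0105,-.047,.019)"
```

```text
tcp in base [ 10.67597697 -49.88876086] f base [-0.62591444 -0.18601179] w -9.285197641483318e-05
t 14.18 tcp [0.6004 0.1478 0.0725] toolx [0.96  0.279 0.002] q7 -0.29
mm [-0.3 -2.9 53.5] dp [-0.002 -0.024  0.446] deg [ 0.05 -0.11  0.04] ang [ 0.0004 -0.0009  0.0003]
```

Descend, then start the push in -tool-y. Contact is expected after about 29 mm, the stop after about 43 mm.

Request:
{"method": "arm_command", "body": {"dp": [[0,0,0.2],[0,0,0.35],[0,0,0.42],[0,0,0.44],[0,0,0.445],[0,0,0.445]], "angular": [[0,-0.001,0],[0,-0.001,0],[0,-0.001,0],[0,-0.001,0],[0,-0.001,0],[0,-0.001,0]], "grip": [-1,-1,-1,-1,-1,-1]}}

```text
time: 14.92
tcp_pos: [0.6009, 0.1479, 0.0196]
tool_rot: [3.11, 0.442, 0.002]
force: [-0.2, -0.2, -0.4]
width: -0.0001
```

Request:
{"method": "arm_command", "body": {"dp": [[0,-0.08,0],[0,-0.14,0],[0,-0.18,0],[0,-0.21,0],[0,-0.24,0],[0,-0.27,0],[0,-0.29,0],[0,-0.3,0]], "angular": [[0,0,0],[0,0,0],[0,0,0],[0,0,0],[0,0,0],[0,0,0],[0,0,0],[0,0,0]], "grip": [-1,-1,-1,-1,-1,-1,-1,-1]}}

```text
time: 15.92
tcp_pos: [0.5909, 0.1823, 0.0196]
tool_rot: [3.109, 0.442, 0.001]
force: [-0.4, -1.3, -0.2]
width: -0.0002
```

```bash
python3 -c "
from h import *
bplan(.0105,-.005,.019)"
```

```text
tcp in base [ 11.16982657 -14.11636917] f base [-0.72749734 -1.12722415] w -0.00024742049389892505
t 15.93 tcp [0.5909 0.1823 0.0196] toolx [0.96  0.278 0.001] q7 -0.36
mm [-0.7 -9.1  0.6] dp [-0.006 -0.076  0.005] deg [ 0.07 -0.04  0.02] ang [ 0.0006 -0.0004  0.0002]
```

Request:
{"method": "arm_command", "body": {"dp": [[0,-0.015,0],[0,-0.03,0],[0,-0.04,0],[0,-0.05,0],[0,-0.06,0],[0,-0.06,0]], "angular": [[0,0,0],[0,0,0],[0,0,0],[0,0,0],[0,0,0],[0,0,0]], "grip": [-1,-1,-1,-1,-1,-1]}}

```text
time: 16.68
tcp_pos: [0.5888, 0.1896, 0.0196]
tool_rot: [3.11, 0.442, 0.001]
force: [-0.5, -0.3, 0.1]
width: 0.0001
```

Request:
{"method": "arm_command", "body": {"dp": [[0,-0.007,0],[0,-0.014,0],[0,-0.02,0],[0,-0.025,0],[0,-0.025,0]], "angular": [[0,0,0],[0,0,0],[0,0,0],[0,0,0],[0,0,0]], "grip": [-1,-1,-1,-1,-1]}}

```text
time: 17.3
tcp_pos: [0.5883, 0.1912, 0.0196]
tool_rot: [3.108, 0.441, 0.001]
force: [1.1, -4.1, 1.2]
width: 0.0002
```

Request:
{"method": "arm_command", "body": {"dp": [[0,-0.01,0],[0,-0.02,0],[0,-0.025,0],[0,-0.025,0]], "angular": [[0,0,0],[0,0,0],[0,0,0],[0,0,0]], "grip": [-1,-1,-1,-1]}}

```text
time: 17.8
tcp_pos: [0.5883, 0.1912, 0.0196]
tool_rot: [3.105, 0.437, 0.002]
force: [2.3, -7.6, 2.0]
width: -0.0
```

```bash
python3 -c "
from h import *
bplan(.0105,-.005,.019)"
```

```text
tcp in base [11.11476601 -4.80793009] f base [ 0.08883161 -7.94740829] w -3.770117434999184e-06
t 17.8 tcp [0.5883 0.1912 0.0196] toolx [0.961 0.276 0.   ] q7 -0.38
mm [-0.6  0.2  0.6] dp [-0.005  0.002  0.005] deg [ 0.33 -0.01 -0.11] ang [ 0.0028 -0.0001 -0.0009]
```

Request:
{"method": "arm_command", "body": {"dp": [[0,0.04,0],[0,0.06,-0.1],[0,0.06,-0.5],[0,0.05,-0.8],[-0.1,0,-0.8],[-0.3,-0.2,-0.8],[-0.49,-0.36,-0.8],[-0.49,-0.36,-0.8]], "angular": [[0,0,0],[0,0,0],[0,0,0],[0,0,0.08],[0,0,0.16],[0,0,0.24],[0,0,0.32],[0,0,0.4]], "grip": [-1,-1,-1,-1,-1,-1,-1,-1]}}

```text
time: 18.8
tcp_pos: [0.5166, 0.2203, 0.1161]
tool_rot: [3.017, -0.865, 0.001]
force: [1.2, -0.7, -0.5]
width: -0.0
```

Request:
{"method": "arm_command", "body": {"dp": [[0,0,0],[0,0,0],[0,0,0],[0,0,0],[0,0,0],[0,0,0]], "angular": [[0,0,0.08],[0,0,0.16],[0,0,0.24],[0,0,0.32],[0,0,0.38],[0,0,0.38]], "grip": [-1,-1,-1,-1,-1,-1]}}

```text
time: 19.55
tcp_pos: [0.5163, 0.2218, 0.1166]
tool_rot: [2.451, -1.964, 0.001]
force: [0.2, 0.7, 0.1]
width: 0.0001
```

```bash
python3 -c "
from h import *
bplan(-.048,.038,.0195,-np.pi/2)"
```

```text
tcp in base [-49.54911312  44.60247918] f base [0.41076699 0.61798362] w 0.0001323545626158771
t 19.55 tcp [0.5163 0.2218 0.1166] toolx [ 0.218 -0.976  0.001] q7 -1.62
mm [ 6.4 -2.  97.2] dp [ 0.053 -0.016  0.81 ] deg [ 0.01 -0.07 -3.57] ang [ 0.0001 -0.0006 -0.0297]
```

Request:
{"method": "arm_command", "body": {"dp": [[0.053,0,0.3],[0.053,0,0.55],[0.053,0,0.7],[0.053,0,0.78],[0.053,0,0.81],[0.053,0,0.81]], "angular": [[0,0,-0.03],[0,0,-0.03],[0,0,-0.03],[0,0,-0.03],[0,0,-0.03],[0,0,-0.03]], "grip": [-1,-1,-1,-1,-1,-1]}}

```text
time: 20.3
tcp_pos: [0.518, 0.2157, 0.0199]
tool_rot: [2.512, -1.886, 0.002]
force: [-0.1, -0.3, 0.7]
width: 0.0003
```

```bash
python3 -c "
from h import *
bplan(-.010,.038,.0195,-np.pi/2)"
```

```text
tcp in base [-49.57694024  38.27160232] f base [-0.15365396 -0.21865862] w 0.00029272148612221075
t 20.3 tcp [0.518  0.2157 0.0199] toolx [ 0.279 -0.96   0.001] q7 -1.54
mm [  0.3 -39.6   0.4] dp [ 0.003 -0.33   0.004] deg [-0.04 -0.06  0.05] ang [-0.0003 -0.0005  0.0004]
```

Request:
{"method": "arm_command", "body": {"dp": [[0,-0.08,0],[0,-0.15,0],[0,-0.19,0],[0,-0.22,0],[0,-0.25,0],[0,-0.28,0],[0,-0.31,0],[0,-0.33,0]], "angular": [[0,0,0],[0,0,0],[0,0,0],[0,0,0],[0,0,0],[0,0,0],[0,0,0],[0,0,0]], "grip": [-1,-1,-1,-1,-1,-1,-1,-1]}}

```text
time: 21.3
tcp_pos: [0.5564, 0.2269, 0.0198]
tool_rot: [-2.512, 1.886, -0.002]
force: [-1.0, 0.4, -0.2]
width: -0.0002
```

Request:
{"method": "arm_command", "body": {"dp": [[0,-0.007,0],[0,-0.014,0],[0,-0.02,0],[0,-0.025,0],[0,-0.03,0],[0,-0.03,0]], "angular": [[0,0,0],[0,0,0],[0,0,0],[0,0,0],[0,0,0],[0,0,0]], "grip": [-1,-1,-1,-1,-1,-1]}}

```text
time: 22.05
tcp_pos: [0.5582, 0.2274, 0.0198]
tool_rot: [2.51, -1.885, -0.001]
force: [-6.2, -2.4, 5.4]
width: -0.0002
```

```bash
python3 -c "
from h import *
bplan(-.007,.038,.0195,-np.pi/2)"
```

```text
tcp in base [-7.73829084 38.29384405] f base [-6.58222685 -0.54285858] w -0.00024157237831061863
t 22.05 tcp [0.5582 0.2274 0.0198] toolx [ 0.279 -0.96   0.001] q7 -1.54
mm [ 0.3 -0.7  0.2] dp [ 0.002 -0.006  0.002] deg [ 0.14 -0.06  0.05] ang [ 0.0012 -0.0005  0.0004]
```

Request:
{"method": "arm_command", "body": {"dp": [[0,-0.01,0],[0,-0.02,0],[0,-0.03,0],[0,-0.03,0]], "angular": [[0,0,0],[0,0,0],[0,0,0],[0,0,0]], "grip": [-1,-1,-1,-1]}}

```text
time: 22.55
tcp_pos: [0.5582, 0.2274, 0.0194]
tool_rot: [2.506, -1.881, -0.008]
force: [-9.0, -3.2, 6.6]
width: -0.0001
```

Request:
{"method": "arm_command", "body": {"dp": [[0,0.08,0],[0,0.16,-0.1],[0,0.16,-0.5],[0,0.16,-0.9],[0,0,-1],[0,0,-1],[0,0,-1]], "angular": [[0,0,0],[0,0,0],[0,0,0],[0,0,0],[0,0,0],[0,0,0],[0,0,0]], "grip": [-1,-1,-1,-1,-1,-1,-1]}}

```text
time: 23.42
tcp_pos: [0.5581, 0.2275, 0.1388]
tool_rot: [2.505, -1.88, -0.009]
force: [-0.2, 0.5, 0.3]
width: 0.0
```

Run:
```python
from h import *
bplan(.027,-.045,.10,0)
C=cam("wrist"); shot("wrist","w6.png",1.4)
np.save("C6.npy",np.array([*C[0].ravel(),*C[1].ravel(),*C[2]]))
```

```text
tcp in base [-7.80447706 38.41500553] f base [-0.06810808  0.49609402] w 1.7340722628508342e-05
t 23.43 tcp [0.5581 0.2275 0.1388] toolx [ 0.279 -0.96   0.001] q7 -1.57
mm [ 83.4 -35.1  38.5] dp [ 0.695 -0.293  0.321] deg [  0.56   0.46 -89.93] ang [ 0.0047  0.0038 -0.7495]
```

View pics/w6.png

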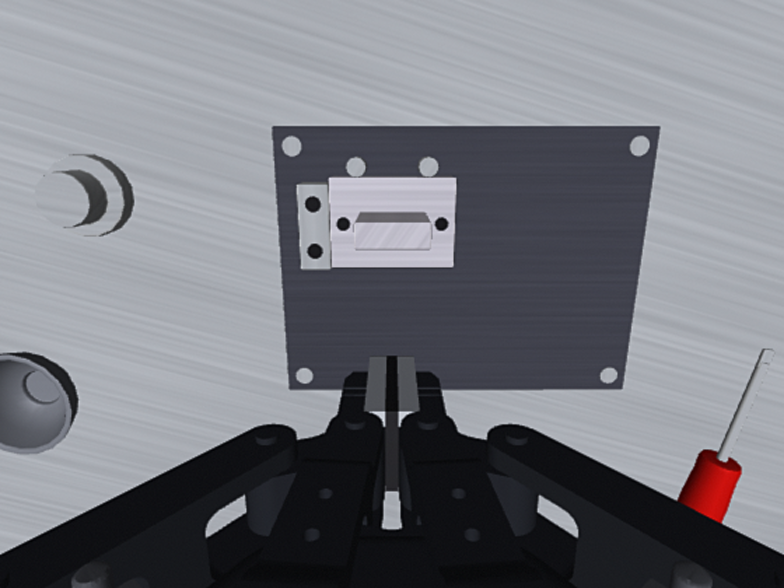

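Run:
```python
from h import *
im=cv2.imread("pics/w6.png"); im=cv2.resize(env.read_camera("wrist")[:,:,::-1][85:205,190:350],None,fx=5,fy=5,interpolation=cv2.INTER_CUBIC)
cv2.imwrite("pics/w7.png",im)
r=env.place_of("wrist","plate")[0]
x,y,w=np.load("base.npy"); R=np.array([[np.cos(w),-np.sin(w)],[np.sin(w),np.cos(w)]]); C=cam("wrist")
B=lambda px,z:np.round(R.T@(ray("wrist",(px[1]/1.4,px[0]/1.4),z,C)[:2]-[x,y])*1e3,1)
print(r["p"],R.T@(ray("wrist",r["centre"],.012,C)[:2]-[x,y])*1e3)
for q in [(329,178),(456,178),(331,267),(453,267),(329,184),(329,269),(356,167),(429,167)]: print(q,B(q,.028))
```

```text
0.89 [26.52866612 37.31219013]
(329, 178) [48.7 68.9]
(456, 178) [48.8  6.2]
(331, 267) [ 3.6 69.4]
(453, 267) [3.7 6. ]
(329, 184) [45.8 69. ]
(329, 269) [ 2.6 70.5]
(356, 167) [54.  55.5]
(429, 167) [54.1 19.6]
```

View pics/w7.png

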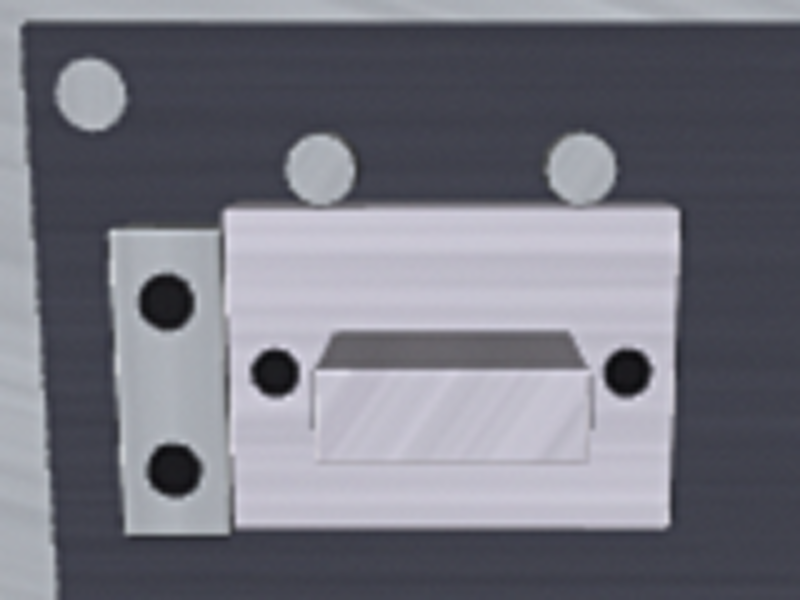

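The crop shows the plate tight against the stop (seam at col ~228) and both dowels (seam at row ~205). It is square, and the gripper is clear above it. Handing in.

```bash
python3 -c "
from h import *
s=env.state(); print(s['time'],s['tcp_pos'],s['force'])
env.finish_job()"
```

```text
23.575 [0.55807323 0.22742495 0.13840839] [ 0.07100896  0.865432   -0.26943918]
the job is handed in; nothing more can be done
```

The ribbed plate is home on the base and the job was handed in at 23.6 s; the system gives no verdict.

- **Lift:** I gripped the plate by its rib and lifted it straight out of the crate. The picture after the lift showed all five blanks flat in place; I did not look at the crate again after that.
- **Set-down:** I put it on the base about 15 mm short of the end stop and the dowels, and let go.
- **Pushing home:** With shut fingers low on the slab, I pushed it against the stop, where it halted at about 8 N. I then pushed it against the dowels, where it halted at about 9 N sideways and 6.6 N vertically.

**Last checks:** The close picture shows no visible gap at the stop or at either dowel. The plate looks square and flat, and the gripper was about 12 cm above it. The network put the plate's origin at (26.5, 37.3) mm in the base frame, against home at (27, 38).

**Disagreement:** Two of my measurements disagreed. The first crate fit was about 3 mm off because I read the wrist pose after the picture was taken, so I used the second fit for the grasp. In the last picture the dowels came out up to 1 mm from their listed positions, which is within the camera's calibration error.

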